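# Swap out a push-to-release cartridge from the board test fixture

### The arm

A 6-joint arm with a two-finger parallel gripper is mounted at the origin on the work surface. World frame = base frame: x ahead of the robot, y to its left, z up, the work surface at z = 0. Lengths are in m, angles in rad, forces in N, time in s.
With the tool pointing down it reaches from about 0.375 to 0.9 m from the base axis. Payload 3.1 kg.
Tool frame: the origin (TCP) lies between the finger pads; the fingertips stand 22 mm ahead of it and the grasp point (between the pads) lies 3 mm ahead of it; z points along the fingers, y is the line along which they close (so a half turn about z gives the same grasp; the last joint's range is limited). The gripper opens to 87 mm and grips with 3 to 60 N. Pads are 19 mm wide; open, the fingers measure 117 mm over their backs; the gripper's body (75 mm by 190 mm) begins 51 mm behind the grasp point.
Start: joints at [1.135, 0.527, 1.433, -0, 1.181, -0.178], TCP at [0.159, 0.604, 0.245] pointing down, gripper open.
Joint ranges: [-3.08, 3.08], [-0.75, 2.2], [0.22, 2.44], [-1.43, 4.57], [0, 2.65], [-2.85, 2.85]. Speed limits (rad/s): [2.79, 2.79, 3.14, 3.14, 3.14, 3.14].

### API

Orientations are given as a unit quaternion [x, y, z, w].
In Python, from rig import get_obs, camera, get_calibration, hand_in, cut_out gives the robot as it stands.
- The arm moves only by the shell command python3 -m inch 'ROWS' [OPENING] [FORCE]. ROWS is JSON, one flat list of numbers, 6 for each row, row after row: the shift along the tool's x, y, z scaled (see below), then the turn, a rotation vector about the tool's x, y, z scaled (see below). A call has 1 to 20 rows; each row is the pose to reach, as a shift and turn from the pose commanded when the call began, along the tool's axes at that moment; what a row does not reach only later rows make up. The controller multiplies each number of a shift by 0.08 m and each number of a turn by 90 degrees. A row lasts 1/12 s, in which the tool goes at most 41.7 mm and 7.16 degrees, less where a joint would pass 70% of its speed; a pose out of reach is approached as far as the arm can. A call with a number of a shift or a turn outside -1 to 1 is refused whole. A call with a gripper value outside its range is refused whole. OPENING is the finger opening in mm, from 0 to 87, set as the call begins (- or left out, the last holds). The fingers move at their own pace and stop on an object; FORCE is the grip in N (left out, the last holds). Time passes only in rows, so rows that repeat a pose let the fingers close. It gives the time, the measured TCP pose, the force, the opening and the grip force at its end, in the units of the state.
- get_obs(): the state, without advancing time (a new reading comes with each control period).
- camera(name): name is "scene" or "top" or "wrist"; returns the picture (480x640x3 uint8, red, green, blue); there is no depth.
- get_calibration(name): a dict with "vertical_fov" (degrees; the focal length in pixels is half the picture's height over the tangent of half this angle, whatever the lens; pixels are square), "cx", "cy" (the principal point, pixels), "T" (4x4, takes a point from camera to world coordinates). Camera axes: x right, y down, z forward; pixel columns grow to the right and rows downward; lengths in m; the calibration is good to about 2 mm. A picture is of the moment at which its call begins: read the wrist's pose just before it. get_calibration takes no time and is no camera call; for the wrist camera it gives the pose at the moment of the call.
- hand_in(): hands the job in; it is judged then, once.
Trained networks look in the newest picture that a camera, given by its name, has taken for a name from the list of things; names that differ only in an ending like _2 or _b are one class to them, and where a whole thing is asked for, a point or a joint stands for the part that bears it (a point fixed in the world has none). Each returns a list of dicts, best first, with "conf" (0 to 1); they miss things now and then, are a little off and sometimes report something else, mostly with a low value. They report only what shows in the picture. A call takes as long as a camera call. They do not tell look-alikes from the thing itself.
- cut_out(camera, thing): "region" (480x640 bool, what is visible of it) and "bbox" ([left, top, right, bottom] in pixels, round what is visible of it).
The state is a dict: "time": time; "q": joint angles; "joint_velocities": joint speeds; "joint_torque": joint torques, N m; "position": TCP position; "tool_rot": TCP orientation; "ft_force": force on the tool from outside, world axes, zero at the start; "moment": the same for the moment, N m; "grip_width": finger opening in m; "grip_force": force on a finger pad.
Only numpy, scipy, OpenCV 4.12 (cv2) and the standard library are available. Lean on these libraries where they do the work, as an engineer would, in place of code of your own. Each camera call takes 0.05 s, during which the arm holds its last target. There are 200 camera calls.

### The job

Take the cartridge with the single round disc on its top out of the grey test fixture. First pull the round knob on the air valve up until it clicks out, then press that cartridge down until its latch lets go and it springs up, pull it out, and stand it upright on the floor of the metal returns tray beside the old cartridge. Finally push the knob fully back in; leave the other two cartridges latched and do not disturb the other things.

Things in the scene. Friction and masses are not known exactly. Their poses are not given: they have to be found in the camera images.
- fixture: Fixed grey plastic block, 210 (its x) x 230 (its y) mm, top face 83 mm above the table; origin at the centre of its underside, z up. Three equal slots in a row along its y hold one upright cartridge each. A low board and two small clamps (up to 22 mm above the top face) lie at x = +25 to +98 mm. While latched, a cartridge cannot be pulled out.
- slot_mid (a point): Centre of the middle slot's mouth, on the fixture's top face (fixture x = -45, y = 0 mm). Latched: the cartridge's underside is about 21 mm above the table, its mark's top 13 mm above the top face (it leans a degree or two). Pushing it straight down about 6 mm trips the latch; the rigid stop is at 10 mm (push to the stop). The push takes 6 to 8 N, so a force stop below 10 N would halt too early.
- slot_left (a point): The same for the slot at fixture y = +62 mm. After the push ends, a damped spring lifts the cartridge 25 mm above its latched height in about 0.5 s; it stays there (underside 46 mm above the table), its mark's top 38 mm above the fixture's top face and 37 mm of it still in the slot. It does not latch again.
- slot_right (a point): The same for the slot at fixture y = -62 mm. A released cartridge draws straight up with light friction; clearance in the slot is 0.7 mm a side.
- mast_top (a point): Top of the fixture's sensor mast, 26 mm across, 203 mm above the table, at fixture x = +92, y = -102 mm.
- cart_disc: Black cartridge, 46 (x) x 24 (y) x 70 mm high, 0.1 kg, origin under its centre, axes as the fixture's. A 10 mm wide lug sticks out 9 mm from its +x face, 48 to 54 mm up. On its top, in the middle, a single round aluminium disc 22 mm across and 5 mm high (its top is 75 mm above the underside). This is the one to take out. It starts latched in any of the three slots.
- cart_rib: Black cartridge, 46 (x) x 24 (y) x 70 mm high, 0.1 kg, origin under its centre, axes as the fixture's. A 10 mm wide lug sticks out 9 mm from its +x face, 48 to 54 mm up. On its top an aluminium bar 40 mm long (x) and 8 mm wide, 5 mm high. Stays latched in the fixture.
- cart_studs: Black cartridge, 46 (x) x 24 (y) x 70 mm high, 0.1 kg, origin under its centre, axes as the fixture's. A 10 mm wide lug sticks out 9 mm from its +x face, 48 to 54 mm up. On its top, of aluminium, two small round studs and a small square pad between them in a row, 5 mm high. Stays latched in the fixture.
- valve: Fixed aluminium block 90 (x) x 64 (y) x 48 mm high with the pull knob on its top, two brass pipe stubs on its -x side; origin at the centre of its underside. It may be on the left or right of the fixture (the tray is on the other side), at any yaw.
- knob (a joint): Travel of the pull knob straight up, m: 0 fully pushed in, 0.016 clicked out, rigid stops at both. An over-centre detent holds it at either end: it takes about 6 N to start it, and past half way it snaps to the other end by itself.
- knob_grip (a point): Middle of the knob's head, on its vertical axis: a round black head 30 mm across and 16 mm high on a thin 10 mm stem, standing over the middle of the valve. The head's top is 8 mm above this point. Pushed in, this point is 82 mm above the table and there are 20 mm free between head and a 22 mm collar beneath it.
- tray: Fixed open aluminium tray, 180 (x) x 130 (y) x 35 mm high, walls and floor 4 mm; origin at the centre of its underside, at any yaw. The old cartridge lies in its +x half; the -x half is free.
- spent: Old cartridge of the same size and look lying on its broad side in the tray; origin at the middle of the lower broad face, its long side (75 mm) along its y, 46 mm along its x plus the lug, 24 mm thick.
- bottle: White plastic bottle, 34 mm across, 105 mm high, standing close beside the valve; origin at the middle of its base.
- relay: Small brass-coloured block 28 x 20 x 16 mm lying on the board on the fixture; origin under its centre.
- driver: Black-handled screwdriver 170 mm long lying on the table, far to the left; origin under its middle.
- spool: Copper-coloured ring 64 mm across, 24 mm high, lying at the far left; origin under its centre.
- man0: Black draughtsman 25 mm across, 8 mm high, on the draughts board at the far right; origin under its centre.
- man1: As man0, but white.
- jar: Aluminium can 36 mm across, 95 mm high, with a paper label, standing close outside the tray, beside its free half; origin at the middle of its base.
There are look-alikes about, which are no part of the job. Leave any red look-alike of the valve alone.

How it is judged:
On the way, in this order (a step that is already met when the one before it is completed fails the run):
1. the valve knob is pulled out to its click, all cartridges still latched (value of joint knob above 0.011 m and z of cart_disc in the frame of fixture below 0.026 m), for 0.2 s.
2. with the knob out, the disc cartridge has sprung up out of its latch, still in its slot (value of joint knob above 0.011 m and z of cart_disc in the frame of fixture above 0.036 m), for 0.1 s.
3. with the knob still out, the disc cartridge stands upright on the tray's floor, let go (value of joint knob above 0.011 m and x of cart_disc in the frame of tray between -0.082 and 0.082 m and y of cart_disc in the frame of tray between -0.057 and 0.057 m and z of cart_disc in the frame of tray below 0.01 m and angle between cart_disc's own z axis and vertical below 0.12 rad and contact force between cart_disc and the fingers below 0.05 N), for 0.2 s.
At the end, for the whole second after the job is handed in: The disc cartridge stands upright (within 0.12 rad) and still on the tray's floor, inside its walls, let go; the knob is fully in (within 3 mm); the other two cartridges are still latched in the fixture (value of joint knob below 0.003 m and x of cart_disc in the frame of tray between -0.082 and 0.082 m and y of cart_disc in the frame of tray between -0.057 and 0.057 m and z of cart_disc in the frame of tray below 0.01 m and angle between cart_disc's own z axis and vertical below 0.12 rad and contact force between cart_disc and the fingers below 0.05 N and linear speed of cart_disc below 0.02 m/s and z of each of cart_rib, cart_studs in the frame of fixture below 0.026 m); the robot touches nothing.
It fails at once if one of the other two cartridges is released (rises more than 6 mm) (z of any of cart_rib, cart_studs in the frame of fixture above 0.026 m).
It fails at once if a bystander (old cartridge, bottle, can, relay, screwdriver, spool or draughtsman) is moved more than 30 mm (distance of any of spent, bottle, relay, driver, spool, man0, man1, jar from where it was at the start of the episode above 0.03 m).
It fails at once if the disc cartridge is taken out of its slot while the valve knob is in (value of joint knob below 0.008 m and z of cart_disc in the frame of fixture above 0.06 m and z of cart_disc in the frame of tray above 0.03 m).
It also fails if it takes over 72 s, if anything falls off the work surface, if the arm or the gripper's body presses on something with over 40 N, if the wrist force passes 120 N, or if a joint passes its speed limit or range.

## Working session

There is one attempt and no reset: what is moved stays moved. The work goes in short steps, Python scripts to look and compute and a shell command to move; the robot and the scene stay as the last step left them, time stands still between calls to the robot, and variables do not carry over. Pictures are saved under pics/ and viewed, at most 10 in all, crops included, and the job is handed in when it is done.

```bash
ls; mkdir -p pics; python3 - <<'E'
from rig import *
import cv2,numpy as np
o=get_obs();print(o['time'],o['position'],o['tool_rot'],o['ft_force'],o['grip_width'])
a=camera('scene');b=camera('top')
cv2.imwrite('pics/s.png',a[...,::-1]);cv2.imwrite('pics/t.png',b[...,::-1])
for c in ('scene','top'):
  k=get_calibration(c);print(c,k['vertical_fov'],k['cx'],k['cy'],np.round(k['T'],3).tolist())
E
```

```text
pics
0.0 [0.15903831 0.60370225 0.24357108] [ 1.28532799e-01  9.91704653e-01 -1.05203437e-03 -3.07124317e-04] [0.71047834 0.67786174 0.63795782] 0.08724369003093883
scene 43.11697284785431 323.5298385922664 244.17950370012878 [[-0.292, 0.813, -0.505, 1.134], [0.957, 0.252, -0.147, 0.177], [0.007, -0.526, -0.851, 1.171], [0.0, 0.0, 0.0, 1.0]]
top 47.42124991215647 319.18098358168936 252.332810663374 [[-0.004, -0.982, 0.189, 0.282], [-1.0, 0.005, 0.004, 0.023], [-0.004, -0.189, -0.982, 1.525], [0.0, 0.0, 0.0, 1.0]]
```

View pics/t.png

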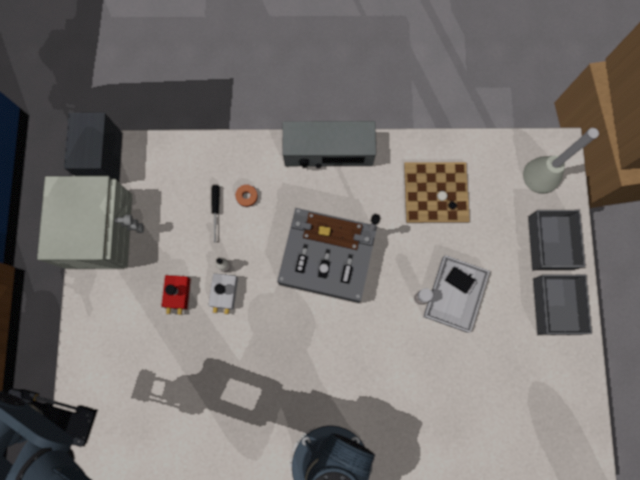

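View pics/s.png

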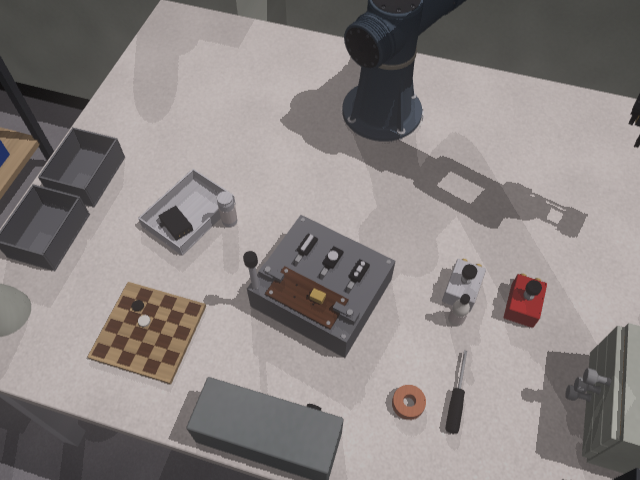

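```bash
cat > h.py <<'E'
from rig import *
import cv2,numpy as np
from scipy.spatial.transform import Rotation as R
def ray(k,px):
    f=240/np.tan(np.radians(k['vertical_fov']/2)); T=np.array(k['T'])
    p=np.atleast_2d(px).astype(float)
    d=np.c_[(p[:,0]-k['cx'])/f,(p[:,1]-k['cy'])/f,np.ones(len(p))]@T[:3,:3].T
    return T[:3,3],d
def at(k,px,z):
    o,d=ray(k,px); return o+d*((z-o[2])/d[:,2])[:,None]
def proj(k,P):
    f=240/np.tan(np.radians(k['vertical_fov']/2)); T=np.array(k['T'])
    c=(np.atleast_2d(P)-T[:3,3])@T[:3,:3]
    return c[:,:2]/c[:,2:]*f+[k['cx'],k['cy']]
def move(target,xdir=None,o=None):
    """rows numbers (shift/0.08, turn/90deg) from commanded~measured pose to target with tool pointing down, tool y axis horizontal dir angle"""
    o=o or get_obs(); Rt=R.from_quat(o['tool_rot'])
    s=Rt.inv().apply(np.array(target)-o['position'])/0.08
    t=np.zeros(3)
    if xdir is not None:
        best=None
        for a in (xdir,xdir+np.pi):
            G=R.from_matrix(np.c_[[-np.sin(a+np.pi/2)*-1,np.cos(a+np.pi/2)*-1,0],[np.cos(a),np.sin(a),0],[0,0,-1]])
            y=np.array([np.cos(a),np.sin(a),0]);z=np.array([0,0,-1.]);x=np.cross(y,z)
            G=R.from_matrix(np.c_[x,y,z]); r=(Rt.inv()*G).as_rotvec()
            if best is None or np.linalg.norm(r)<np.linalg.norm(best): best=r
        t=best/(np.pi/2)
    return np.round(s,3),np.round(t,3)
E
python3 - <<'E'
from h import *
a=camera('scene');b=camera('top')
for c,img in(('scene',a),('top',b)):
  k=get_calibration(c)
  for n,z in(('fixture',.083),('valve',.048),('knob',.09),('tray',.035),('cart_disc',.096),('cart_rib',.096),('cart_studs',.096),('spent',.024),('jar',.095),('bottle',.105)):
    for r in cut_out(c,n)[:3]:
      m=r['region'].astype(np.uint8); pts=cv2.findNonZero(m)[:,0]
      ce=pts.mean(0); w=at(k,ce,z)[0]
      box=cv2.boxPoints(cv2.minAreaRect(at(k,pts,z)[:,:2].astype(np.float32)))
      print(c,n,round(r['conf'],2),r['bbox'],w[:2].round(3),box.round(3).tolist())
cr=lambda i,x,y,s=90:cv2.resize(i[y-s//2:y+s//2,x-s//2:x+s//2],(390,390),interpolation=cv2.INTER_CUBIC)
cv2.imwrite('pics/c.png',np.hstack([cr(a,335,255),cr(b,325,255)])[...,::-1])
E
```

```text
scene fixture 0.81 [243.8, 213.8, 395.7, 357.9] [0.587 0.008] [[0.4180000126361847, -0.1289999932050705], [0.6520000100135803, -0.18400000035762787], [0.7200000286102295, 0.10000000149011612], [0.4860000014305115, 0.15600000321865082]]
scene valve 0.87 [504.7, 272.8, 547.4, 329.2] [0.476 0.42 ] [[0.41200000047683716, 0.3889999985694885], [0.5289999842643738, 0.38100001215934753], [0.5329999923706055, 0.45100000500679016], [0.4169999957084656, 0.4580000042915344]]
scene valve 0.61 [442.5, 260.6, 487.0, 312.8] [0.471 0.291] [[0.41200000047683716, 0.2669999897480011], [0.5289999842643738, 0.2529999911785126], [0.5370000004768372, 0.31700000166893005], [0.4189999997615814, 0.3310000002384186]]
scene knob 0.61 [461.4, 265.9, 479.7, 283.0] [0.47  0.293] [[0.4480000138282776, 0.28200000524520874], [0.4869999885559082, 0.27300000190734863], [0.49300000071525574, 0.30300000309944153], [0.45399999618530273, 0.3109999895095825]]
scene knob 0.49 [525.0, 278.2, 538.6, 290.9] [0.467 0.422] [[0.4440000057220459, 0.4180000126361847], [0.4790000021457672, 0.39800000190734863], [0.49300000071525574, 0
[... 6103 characters left out ...]
511241913]]
top jar 0.8 [415.5, 288.5, 432.0, 304.1] [ 0.438 -0.244] [[0.4129999876022339, -0.2290000021457672], [0.4339999854564667, -0.2720000147819519], [0.46399998664855957, -0.257999986410141], [0.4429999887943268, -0.2150000035762787]]
top jar 0.34 [449.8, 201.7, 457.8, 208.2] [ 0.684 -0.332] [[0.6769999861717224, -0.3400000035762787], [0.6909999847412109, -0.3400000035762787], [0.6909999847412109, -0.3230000138282776], [0.6769999861717224, -0.3230000138282776]]
top bottle 0.48 [212.5, 259.0, 230.9, 272.1] [0.524 0.283] [[0.5049999952316284, 0.2639999985694885], [0.5400000214576721, 0.2639999985694885], [0.5400000214576721, 0.3009999990463257], [0.5059999823570251, 0.3009999990463257]]
```

View pics/c.png

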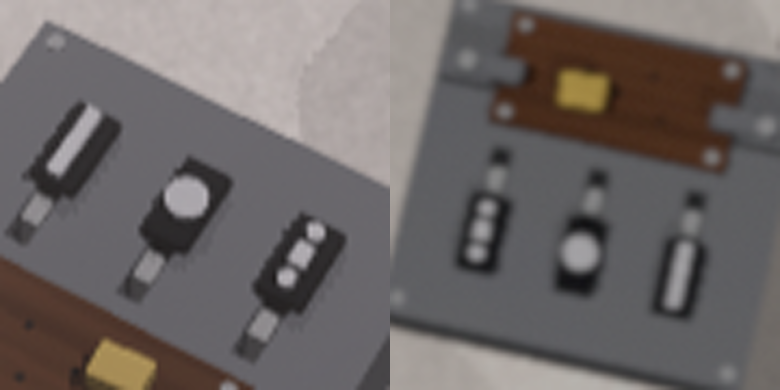

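```bash
python3 - <<'E'
from h import *
k=get_calibration('top');print(proj(k,[[.46,.292,.09],[.518,.284,.105]]).round(0))
print(move([.462,.292,.22],np.radians(85)))
w=get_calibration('wrist');o=get_obs();print(np.round(w['T'],3).tolist(),w['vertical_fov'])
E
```

```text
[[220. 289.]
 [222. 266.]]Traceback (most recent call last):
  File "<stdin>", line 3, in <module>
  File "h.py", line 23, in move
    G=R.from_matrix(np.c_[[-np.sin(a+np.pi/2)*-1,np.cos(a+np.pi/2)*-1,0],[np.cos(a),np.sin(a),0],[0,0,-1]])
  File "scipy/spatial/transform/_rotation.pyx", line 1143, in scipy.spatial.transform._rotation.Rotation.from_matrix
ValueError: Non-positive determinant (left-handed or null coordinate frame) in rotation matrix 0: [[ 0.08715574  0.08715574  0.        ]
 [ 0.9961947   0.9961947   0.        ]
 [ 0.          0.         -1.        ]].
```

```bash
sed -i '/sin(a+np.pi/d' h.py; python3 - <<'E'
from h import *
print(move([.462,.292,.22],np.radians(85)))
w=get_calibration('wrist');o=get_obs();print(np.round(w['T'],3).tolist(),w['vertical_fov'])
E
```

```text
(array([-4.654, -2.81 ,  0.307]), array([-0.   , -0.   , -0.109]))
[[0.255, 0.931, 0.261, 0.089], [0.967, -0.246, -0.068, 0.623], [0.001, 0.27, -0.963, 0.385], [0.0, 0.0, 0.0, 1.0]] 68.96612818499636
```

```bash

for i in 1 2 3 4; do :; done
python3 -m inch '[-0.45,-0.28,0,0,0,0,-0.93,-0.56,0,0,0,0]' 87 10 >/dev/null
python3 -m inch '[-0.46,-0.28,0,0,0,0,-0.93,-0.56,0,0,0,0]'  >/dev/null
python3 -m inch '[-0.46,-0.28,0,0,0,0,-0.93,-0.56,0,0,0,0]'  >/dev/null
python3 -m inch '[-0.46,-0.28,0,0,0,0,-0.93,-0.56,0,0,0,0]'  >/dev/null
python3 -m inch '[-0.46,-0.28,0.1,0,0,-0.05,-0.93,-0.57,0.3,0,0,-0.11,-0.93,-0.57,0.3,0,0,-0.11,-0.93,-0.57,0.3,0,0,-0.11,-0.93,-0.57,0.3,0,0,-0.11]'
python3 - <<'E'
from h import *
k=get_calibration('wrist');a=camera('wrist');cv2.imwrite('pics/w1.png',a[...,::-1])
print(get_obs()['position'])
for n,z in(('knob',.09),('valve',.048),('bottle',.105)):
    for r in cut_out('wrist',n)[:2]:
      m=r['region'].astype(np.uint8); pts=cv2.findNonZero(m)[:,0]
      rc=cv2.minAreaRect(at(k,pts,z)[:,:2].astype(np.float32))
      print(n,round(r['conf'],2),r['bbox'],at(k,pts.mean(0),z)[0].round(3),rc)
E
```

```text
time: 2.28
position: [0.4516, 0.3021, 0.2204]
tool_rot: [0.044, 0.999, 0.0, -0.001]
ft_force: [-0.3, 0.5, -0.7]
grip_width: 0.087
grip_force: 0.0
[0.45105359 0.30278388 0.22069227]
knob 0.58 [442.8, 212.6, 488.2, 252.1] [0.46  0.422 0.09 ] ((0.4601674973964691, 0.422229528427124), (0.0351317822933197, 0.028515025973320007), 52.01474380493164)
knob 0.56 [290.7, 226.8, 325.0, 262.9] [0.462 0.294 0.09 ] ((0.46194514632225037, 0.29450681805610657), (0.028445303440093994, 0.032338984310626984), 83.81427001953125)
valve 0.64 [401.3, 151.9, 492.1, 264.4] [0.454 0.419 0.048] ((0.4533112049102783, 0.4208468794822693), (0.07877255976200104, 0.10788718611001968), 86.41865539550781)
valve 0.62 [274.3, 166.3, 348.1, 279.2] [0.455 0.295 0.048] ((0.4549171030521393, 0.29512637853622437), (0.06344147771596909, 0.10758606344461441), 83.49352264404297)
bottle 0.55 [297.8, 283.3, 335.3, 349.1] [0.502 0.298 0.105] ((0.5155837535858154, 0.2966614365577698), (0.027390629053115845, 0.06008898466825485), 84.94136047363281)
```

View pics/w1.png

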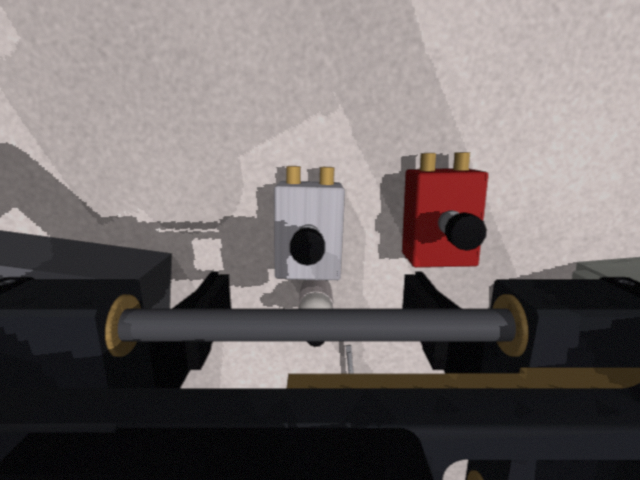

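```bash

python3 -m inch '[-0.16,-0.10,0.4,0,0,0,-0.16,-0.10,0.8,0,0,0,-0.16,-0.1,1,0,0,0,-0.16,-0.1,1,0,0,0]'
python3 -m inch '[0,0,0.3,0,0,0,0,0,0.6,0,0,0,0,0,0.71,0,0,0,0,0,0.71,0,0,0,0,0,0.71,0,0,0]'
python3 -m inch '[0,0,0,0,0,0,0,0,0,0,0,0,0,0,0,0,0,0,0,0,0,0,0,0,0,0,0,0,0,0,0,0,0,0,0,0,0,0,0,0,0,0,0,0,0,0,0,0]' 0 30
```

```text
time: 2.82
position: [0.4608, 0.2932, 0.1375]
tool_rot: [0.042, 0.999, -0.001, -0.003]
ft_force: [-0.9, 0.1, 0.0]
grip_width: 0.087
grip_force: 0.0
time: 3.23
position: [0.464, 0.2938, 0.0846]
tool_rot: [0.042, 0.999, 0.0, 0.0]
ft_force: [0.9, 0.3, 1.4]
grip_width: 0.0867
grip_force: 0.0
time: 3.9
position: [0.4639, 0.293, 0.0837]
tool_rot: [0.043, 0.999, -0.0, -0.0]
ft_force: [-0.2, 0.2, 0.1]
grip_width: 0.0418
grip_force: 0.0
```

```bash

python3 -m inch '[0,0,0,0,0,0,0,0,0,0,0,0,0,0,0,0,0,0,0,0,0,0,0,0,0,0,0,0,0,0]'
python3 -m inch '[0,0,-0.05,0,0,0,0,0,-0.1,0,0,0,0,0,-0.15,0,0,0,0,0,-0.19,0,0,0,0,0,-0.2,0,0,0,0,0,-0.2,0,0,0,0,0,-0.2,0,0,0]'
```

```text
time: 4.32
position: [0.4639, 0.2933, 0.0837]
tool_rot: [0.043, 0.999, 0.0, -0.0]
ft_force: [-0.6, 1.7, -0.6]
grip_width: 0.0288
grip_force: 30.0
time: 4.9
position: [0.4639, 0.2932, 0.0998]
tool_rot: [0.043, 0.999, 0.0, 0.0]
ft_force: [0.3, 3.2, -3.4]
grip_width: 0.0292
grip_force: 30.0
```

```bash

python3 -m inch '[0,0,0,0,0,0,0,0,0,0,0,0,0,0,0,0,0,0,0,0,0,0,0,0,0,0,0,0,0,0,0,0,0,0,0,0]' 55
python3 -m inch '[0,0,-0.4,0,0,0,0,0,-0.8,0,0,0,0,0,-1,0,0,0]' 0
python3 -m inch '[-0.2,-0.4,-0.3,0,0,0,-0.4,-0.8,-0.5,0,0,0,-0.5,-1,-0.5,0,0,0.04]'
python3 -m inch '[-0.2,-0.45,0,0,0,0,-0.4,-0.9,0,0,0,0.04,-0.4,-1,0,0,0,0.05]'
python3 -m inch '[0,-0.45,0,0,0,0,0,-0.9,0,0,0,0,0,-1,0,0,0,0,0,-1,0,0,0,0,0,-1,0,0,0,0]'
python3 - <<'E'
from h import *
print(move([.513,.017,.2],np.radians(76.5)))
E
```

```text
time: 5.4
position: [0.4639, 0.2929, 0.0999]
tool_rot: [0.043, 0.999, -0.0, 0.0]
ft_force: [-0.4, -0.2, 0.3]
grip_width: 0.0536
grip_force: 0.0
time: 5.65
position: [0.4651, 0.2935, 0.1825]
tool_rot: [0.042, 0.999, 0.001, 0.002]
ft_force: [0.6, 1.3, -0.6]
grip_width: 0.0421
grip_force: 0.0
time: 5.9
position: [0.5003, 0.208, 0.2236]
tool_rot: [0.074, 0.997, 0.0, 0.004]
ft_force: [0.9, -0.0, 0.1]
grip_width: 0.0229
grip_force: 0.0
time: 6.15
position: [0.5194, 0.1214, 0.2203]
tool_rot: [0.116, 0.993, -0.001, 0.002]
ft_force: [0.2, -0.5, -0.2]
grip_width: 0.0045
grip_force: 0.0
time: 6.57
position: [0.4989, 0.0484, 0.2198]
tool_rot: [0.114, 0.994, 0.0, 0.0]
ft_force: [0.3, 0.4, 0.9]
grip_width: 0.0004
grip_force: 0.0
(array([-0.26 , -0.343,  0.248]), array([0.   , 0.   , 0.005]))
```

```bash

python3 -m inch '[-0.2,-0.2,0.1,0,0,0,-0.26,-0.34,0.25,0,0,0,-0.26,-0.34,0.25,0,0,0,-0.26,-0.34,0.25,0,0,0]'
python3 - <<'E'
from h import *
k=get_calibration('wrist');a=camera('wrist')
s=camera('scene');ks=get_calibration('scene')
print(get_obs()['position'])
for c,kk in(('wrist',k),('scene',ks)):
 for n,z in(('cart_disc',.09),('cart_rib',.09),('cart_studs',.09),('fixture',.083),('knob',.106)):
    for r in cut_out(c,n)[:2]:
      m=r['region'].astype(np.uint8); pts=cv2.findNonZero(m)[:,0]
      rc=cv2.minAreaRect(at(kk,pts,z)[:,:2].astype(np.float32))
      print(c,n,round(r['conf'],2),r['bbox'],at(kk,pts.mean(0),z)[0].round(3),np.round(np.hstack(rc),3))
b=cv2.resize(s[230:310,420:500],(480,480),interpolation=cv2.INTER_CUBIC)
cv2.imwrite('pics/w2.png',np.hstack([cv2.resize(a,(320,240)),cv2.resize(b,(240,240))])[...,::-1]); cv2.imwrite('pics/w2f.png',a[...,::-1])
E
```

```text
time: 6.9
position: [0.5127, 0.0184, 0.1992]
tool_rot: [0.113, 0.994, 0.0, -0.001]
ft_force: [-0.8, -0.0, -0.3]
grip_width: 0.0003
grip_force: 0.0
[0.5128312  0.01853647 0.19995935]
wrist cart_disc 0.72 [295.7, 210.1, 329.3, 274.5] [0.513 0.017 0.09 ] [5.1400e-01 1.7000e-02 2.4000e-02 4.8000e-02 7.7639e+01]
wrist cart_rib 0.64 [214.9, 210.5, 250.6, 274.5] [ 0.5   -0.042  0.09 ] [ 5.0100e-01 -4.3000e-02  2.7000e-02  4.9000e-02  7.5042e+01]
wrist cart_rib 0.3 [156.1, 158.0, 474.8, 371.3] [0.492 0.022 0.09 ] [5.3800e-01 1.2000e-02 2.2500e-01 1.7500e-01 7.6961e+01]
wrist cart_studs 0.91 [377.4, 209.9, 416.9, 272.9] [0.528 0.077 0.09 ] [5.2900e-01 7.7000e-02 2.8000e-02 5.0000e-02 7.7455e+01]
wrist cart_studs 0.67 [214.6, 211.8, 252.3, 274.8] [ 0.501 -0.042  0.09 ] [ 5.0200e-01 -4.2000e-02  2.7000e-02  4.9000e-02  7.6992e+01]
wrist fixture 0.61 [153.3, 155.8, 474.2, 375.2] [0.493 0.021 0.083] [5.4100e-01 1.1000e-02 2.3100e-01 1.8100e-01 7.6979e+01]
wrist knob 0.65 [562.1, 14.8, 640.0, 154.4] [0.454 0.216 0.106] [4.5200e-01 2.1800e-01 5.1000e-02 8.2000e-02 8.4461e+01]
wrist knob 0.37 [0.0, 
[... 245 characters left out ...]
.7, 255.2] [ 0.504 -0.043  0.09 ] [ 5.0500e-01 -4.3000e-02  2.8000e-02  5.4000e-02  7.8352e+01]
scene cart_studs 0.57 [244.2, 216.4, 396.4, 358.8] [0.591 0.009 0.09 ] [ 5.7300e-01 -1.3000e-02  2.9100e-01  2.4000e-01  7.6849e+01]
scene cart_studs 0.49 [349.7, 259.2, 370.4, 283.8] [0.534 0.076 0.09 ] [5.3400e-01 7.6000e-02 2.7000e-02 5.5000e-02 7.6609e+01]
scene fixture 0.64 [244.5, 214.4, 396.1, 359.6] [0.587 0.008 0.083] [ 5.6900e-01 -1.5000e-02  2.9400e-01  2.4400e-01  7.6292e+01]
scene knob 0.76 [465.4, 263.6, 479.3, 279.9] [0.47  0.292 0.106] [0.472 0.293 0.038 0.026 9.372]
scene knob 0.59 [522.9, 283.7, 536.8, 294.8] [0.476 0.418 0.106] [4.760e-01 4.180e-01 3.000e-02 3.200e-02 3.211e+01]
```

View pics/w2f.png

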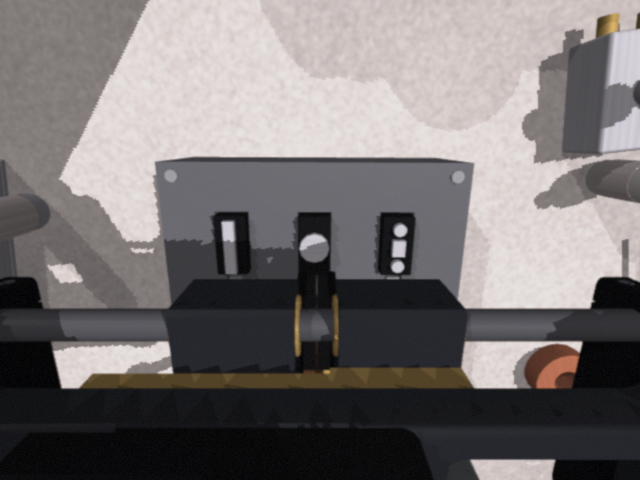

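```bash

python3 - <<'E'
from h import *
k=get_calibration('wrist')
print('disc',at(k,[314.5,248],.096))
ks=get_calibration('scene')
for z in(.082,.098): print('knob head ctr px in',z,proj(ks,[.463,.2935,z]))
print(move([.513,.0175,.2],np.radians(76.8)))
a=cv2.imread('pics/s.png')[240:320,430:500];from rig import camera
b=camera('scene')[240:320,430:500,::-1]
cv2.imwrite('pics/k.png',cv2.resize(np.hstack([a,b]),None,fx=4,fy=4,interpolation=cv2.INTER_CUBIC))
E
```

```text
disc [[0.51709595 0.01544139 0.096     ]]
knob head ctr px in 0.082 [[469.06931983 271.57018033]]
knob head ctr px in 0.098 [[470.73054406 267.73382357]]
(array([ 0.002,  0.005, -0.002]), array([0.   , 0.   , 0.003]))
```

View pics/k.png

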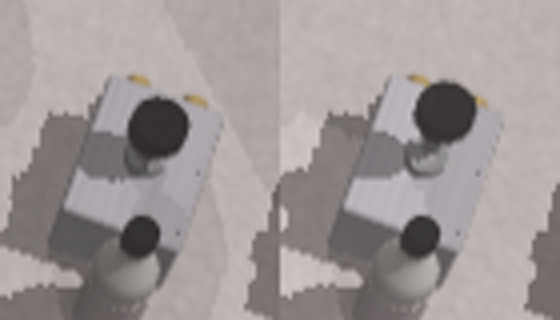

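```bash

python3 -m inch '[-0.04,-0.02,0.4,0,0,0,-0.04,-0.02,0.8,0,0,0,-0.04,-0.02,0.95,0,0,0,-0.04,-0.02,0.95,0,0,0,-0.04,-0.02,0.95,0,0,0]'
python3 -m inch '[0,0,0.04,0,0,0,0,0,0.08,0,0,0,0,0,0.12,0,0,0,0,0,0.12,0,0,0,0,0,0.12,0,0,0]'
```

```text
time: 7.97
position: [0.5155, 0.0147, 0.1233]
tool_rot: [0.113, 0.994, 0.0, -0.001]
ft_force: [0.4, -0.9, 0.3]
grip_width: 0.0007
grip_force: 0.0
time: 8.38
position: [0.5162, 0.0147, 0.1155]
tool_rot: [0.113, 0.994, -0.0, 0.001]
ft_force: [-0.9, -0.6, 6.5]
grip_width: 0.0008
grip_force: 3.1
```

```bash

python3 -m inch '[0,0,0.03,0,0,0,0,0,0.06,0,0,0,0,0,0.08,0,0,0,0,0,0.08,0,0,0,0,0,0.08,0,0,0]'
python3 -m inch '[0,0,0.03,0,0,0,0,0,0.04,0,0,0,0,0,0.04,0,0,0]'
```

```text
time: 8.8
position: [0.516, 0.0148, 0.1093]
tool_rot: [0.113, 0.994, -0.0, 0.001]
ft_force: [-1.2, 0.2, 7.8]
grip_width: 0.0006
grip_force: 3.8
time: 9.05
position: [0.5169, 0.0146, 0.1082]
tool_rot: [0.113, 0.994, -0.0, 0.002]
ft_force: [-3.6, 1.3, 22.4]
grip_width: 0.0006
grip_force: 10.9
```

```bash

python3 -m inch '[0,0,-0.2,0,0,0,0,0,-0.5,0,0,0,0,0,-0.9,0,0,0,0,0,-1,0,0,0,0,0,-1,0,0,0]' 45
python3 -m inch '[0,0,-0.1,0,0,0,0,0,-0.1,0,0,0,0,0,-0.1,0,0,0,0,0,-0.1,0,0,0]'
python3 - <<'E'
from h import *
k=get_calibration('wrist');a=camera('wrist');ks=get_calibration('scene');s=camera('scene')
for c,kk in(('wrist',k),('scene',ks)):
  for r in cut_out(c,'cart_disc')[:2]:
      m=r['region'].astype(np.uint8); pts=cv2.findNonZero(m)[:,0]
      rc=cv2.minAreaRect(at(kk,pts,.116)[:,:2].astype(np.float32))
      print(c,round(r['conf'],2),r['bbox'],at(kk,pts.mean(0),.116)[0].round(3),np.round(np.hstack(rc),3))
cr=lambda i,x,y,s=120:cv2.resize(i[y-s//2:y+s//2,x-s//2:x+s//2],(390,390),interpolation=cv2.INTER_CUBIC)
cv2.imwrite('pics/sp.png',np.hstack([cr(s,335,255),cr(a,315,245,200)])[...,::-1])
E
```

```text
time: 9.47
position: [0.518, 0.0144, 0.1877]
tool_rot: [0.113, 0.994, -0.0, 0.004]
ft_force: [-0.2, -0.6, -0.5]
grip_width: 0.0256
grip_force: 0.0
time: 9.8
position: [0.5151, 0.0148, 0.1915]
tool_rot: [0.113, 0.994, 0.0, -0.001]
ft_force: [0.2, 0.5, -0.8]
grip_width: 0.0438
grip_force: 0.0
wrist 0.59 [298.8, 210.7, 336.5, 288.1] [0.511 0.018 0.116] [5.1300e-01 1.7000e-02 2.4000e-02 5.4000e-02 7.6511e+01]
scene 0.97 [323.7, 239.6, 339.7, 274.8] [0.527 0.019 0.116] [5.3000e-01 1.8000e-02 3.3000e-02 7.5000e-02 7.9726e+01]
```

View pics/sp.png

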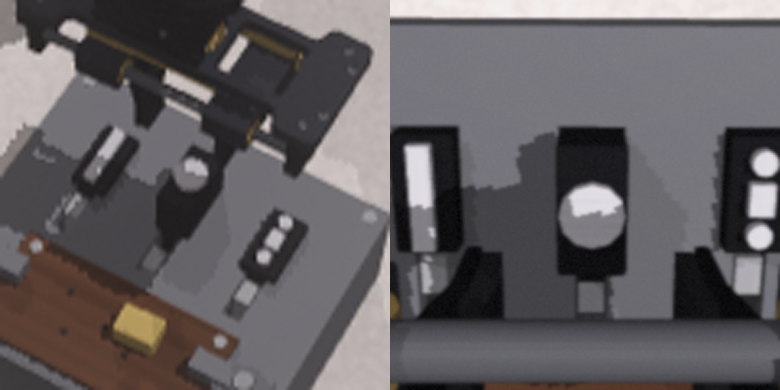

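```bash

python3 -m inch '[0,0.02,0.4,0,0,0,0,0.02,0.8,0,0,0,0,0.02,1,0,0,0,0,0.02,1,0,0,0,0,0.02,1,0,0,0]'
python3 -m inch '[0,0,0.015,0,0,0,0,0,0.015,0,0,0,0,0,0.015,0,0,0,0,0,0.015,0,0,0,0,0,0.015,0,0,0,0,0,0.015,0,0,0,0,0,0.015,0,0,0,0,0,0.015,0,0,0]' 15 20
```

```text
time: 10.42
position: [0.5156, 0.0163, 0.1117]
tool_rot: [0.113, 0.994, 0.0, -0.001]
ft_force: [-0.2, -0.2, 0.5]
grip_width: 0.0449
grip_force: 0.0
time: 11.08
position: [0.5168, 0.0162, 0.1118]
tool_rot: [0.113, 0.994, -0.0, 0.001]
ft_force: [1.0, -0.5, 2.6]
grip_width: 0.0239
grip_force: 20.0
```

```bash

python3 -m inch '[0,0,-0.1,0,0,0,0,0,-0.25,0,0,0,0,0,-0.5,0,0,0,0,0,-0.8,0,0,0,0,0,-1,0,0,0,0,0,-1,0,0,0]'
python3 -m inch '[0,0,-0.3,0,0,0,0,0,-0.3,0,0,0,0,0,-0.3,0,0,0]'
python3 - <<'E'
from h import *
for c in('top','scene'):
  camera(c);k=get_calibration(c)
  for n,z in(('tray',.035),('spent',.024),('jar',.095),('cart_disc',.13)):
    for r in cut_out(c,n)[:1]:
      m=r['region'].astype(np.uint8); pts=cv2.findNonZero(m)[:,0]
      rc=cv2.minAreaRect(at(k,pts,z)[:,:2].astype(np.float32))
      print(c,n,round(r['conf'],2),r['bbox'],np.round(np.hstack(rc),3))
print(move([.408,-.331,.2],np.radians(76.8)))
E
```

```text
time: 11.58
position: [0.5177, 0.0161, 0.1944]
tool_rot: [0.113, 0.994, -0.0, 0.003]
ft_force: [0.4, -0.3, -1.2]
grip_width: 0.0236
grip_force: 20.0
time: 11.83
position: [0.5161, 0.0163, 0.2153]
tool_rot: [0.113, 0.994, -0.0, 0.0]
ft_force: [-0.2, 0.1, -1.2]
grip_width: 0.0241
grip_force: 20.0
top tray 0.9 [423.3, 256.5, 492.1, 332.9] [ 0.451 -0.346  0.134  0.183 70.008]
top spent 0.55 [445.3, 267.0, 475.7, 296.1] [ 4.9200e-01 -3.6300e-01  7.5000e-02  5.4000e-02  5.5028e+01]
top jar 0.72 [415.2, 288.9, 431.7, 305.1] [ 4.3800e-01 -2.4300e-01  3.6000e-02  4.9000e-02  4.3748e+01]
scene tray 0.69 [140.1, 172.5, 226.0, 253.5] [ 0.464 -0.342  0.148  0.19  70.553]
scene spent 0.74 [159.3, 208.7, 192.9, 239.8] [ 5.0000e-01 -3.6000e-01  8.1000e-02  5.6000e-02  5.8327e+01]
scene jar 0.63 [216.7, 192.6, 235.1, 226.1] [ 0.473 -0.235  0.097  0.035 30.48 ]
scene cart_disc 0.74 [324.7, 214.1, 340.1, 253.2] [4.8300e-01 5.0000e-03 8.3000e-02 3.2000e-02 1.6926e+01]
(array([ 0.341, -4.534,  0.187]), array([-0.   , -0.   ,  0.003]))
```

```bash

python3 -m inch '[0.02,-0.3,0,0,0,0,0.05,-0.65,0,0,0,0,0.06,-0.9,0,0,0,0]' >/dev/null
python3 -m inch '[0.03,-0.45,0,0,0,0,0.06,-0.9,0,0,0,0]' >/dev/null
python3 -m inch '[0.03,-0.45,0,0,0,0,0.06,-0.9,0,0,0,0]' >/dev/null
python3 -m inch '[0.03,-0.45,0,0,0,0,0.06,-0.9,0,0,0,0,0.06,-0.9,0,0,0,0]'
python3 -m inch '[0.05,-0.4,0,0,0,0,0.08,-0.7,0,0,0,0,0.09,-0.9,0,0,0,0,0.09,-0.9,0,0,0,0,0.09,-0.9,0,0,0,0]'
python3 - <<'E'
from h import *
c='wrist';k=get_calibration(c);a=camera(c);cv2.imwrite('pics/w5.png',a[...,::-1])
for n,z in(('tray',.035),('spent',.024),('jar',.095),('cart_disc',.17)):
    for r in cut_out(c,n)[:2]:
      m=r['region'].astype(np.uint8); pts=cv2.findNonZero(m)[:,0]
      rc=cv2.minAreaRect(at(k,pts,z)[:,:2].astype(np.float32))
      print(c,n,round(r['conf'],2),r['bbox'],np.round(np.hstack(rc),3))
print(move([.411,-.33,.2],np.radians(74)))
E
```

```text
time: 13.17
position: [0.4324, -0.2671, 0.2158]
tool_rot: [0.116, 0.993, -0.003, 0.001]
ft_force: [0.5, -0.0, -1.8]
grip_width: 0.0239
grip_force: 20.0
time: 13.58
position: [0.4095, -0.3288, 0.2152]
tool_rot: [0.114, 0.993, 0.0, -0.0]
ft_force: [-0.5, 1.6, -1.6]
grip_width: 0.024
grip_force: 20.0
wrist tray 0.91 [240.3, 164.8, 389.2, 350.9] [ 0.453 -0.348  0.131  0.181 69.794]
wrist jar 0.82 [378.0, 215.9, 443.8, 276.1] [ 0.434 -0.259  0.061  0.034 33.381]
wrist jar 0.62 [522.1, 178.0, 640.0, 387.5] [ 0.505 -0.125  0.08   0.185 76.923]
wrist cart_disc 0.59 [287.8, 222.5, 343.9, 354.0] [ 4.2200e-01 -3.3100e-01  3.3000e-02  8.3000e-02  7.6925e+01]
wrist cart_disc 0.3 [525.0, 177.0, 639.5, 387.3] [ 4.5700e-01 -1.7800e-01  5.7000e-02  1.3000e-01  7.6815e+01]
(array([-0.021, -0.029,  0.191]), array([ 0.   , -0.   ,  0.035]))
```

View pics/w5.png

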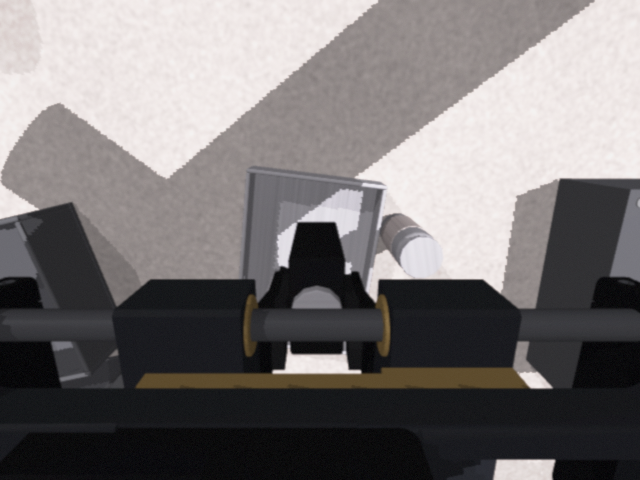

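```bash

python3 -m inch '[-0.02,-0.04,0.3,0,0,0.04,-0.02,-0.04,0.6,0,0,0.07,-0.02,-0.04,0.9,0,0,0.07,-0.02,-0.04,1,0,0,0.07,-0.02,-0.04,1,0,0,0.07]'
python3 -m inch '[0,0,0.3,0,0,0,0,0,0.5,0,0,0,0,0,0.65,0,0,0,0,0,0.72,0,0,0,0,0,0.72,0,0,0,0,0,0.72,0,0,0]'
python3 -m inch '[0,0,0.02,0,0,0,0,0,0.04,0,0,0,0,0,0.05,0,0,0,0,0,0.05,0,0,0,0,0,0.05,0,0,0]'
```

```text
time: 14.25
position: [0.4097, -0.3302, 0.1335]
tool_rot: [0.167, 0.986, 0.002, -0.002]
ft_force: [-0.7, 0.4, -1.0]
grip_width: 0.0242
grip_force: 20.0
time: 14.75
position: [0.4111, -0.3325, 0.0786]
tool_rot: [0.167, 0.986, -0.001, 0.001]
ft_force: [0.2, -0.1, -1.0]
grip_width: 0.0241
grip_force: 20.0
time: 15.17
position: [0.4105, -0.3322, 0.074]
tool_rot: [0.167, 0.986, -0.0, 0.0]
ft_force: [0.6, 0.6, -1.1]
grip_width: 0.0239
grip_force: 20.0
```

```bash

python3 -m inch '[0,0,0.01,0,0,0,0,0,0.02,0,0,0,0,0,0.03,0,0,0,0,0,0.03,0,0,0,0,0,0.03,0,0,0]'
python3 -m inch '[0,0,0.01,0,0,0,0,0,0.02,0,0,0,0,0,0.02,0,0,0,0,0,0.02,0,0,0]'
```

```text
time: 15.58
position: [0.4104, -0.332, 0.0712]
tool_rot: [0.167, 0.986, 0.0, -0.0]
ft_force: [0.2, 0.6, -0.1]
grip_width: 0.024
grip_force: 20.0
time: 15.92
position: [0.4107, -0.3323, 0.0703]
tool_rot: [0.167, 0.986, -0.0, 0.0]
ft_force: [-0.1, 0.1, 4.4]
grip_width: 0.0241
grip_force: 20.0
```

Contact with the floor (about +5 N). Release, retreat straight up, and look.

```bash

python3 -m inch '[0,0,0,0,0,0,0,0,0,0,0,0,0,0,0,0,0,0,0,0,0,0,0,0,0,0,0,0,0,0,0,0,0,0,0,0,0,0,0,0,0,0]' 45
python3 -m inch '[0,0,-0.2,0,0,0,0,0,-0.5,0,0,0,0,0,-0.9,0,0,0,0,0,-1,0,0,0]'
python3 -m inch '[0,0,-0.4,0,0,0,0,0,-0.8,0,0,0,0,0,-0.9,0,0,0,0,0,-0.9,0,0,0]' 0
python3 - <<'E'
from h import *
ps=[]
for c,(x,y) in(('scene',(188,205)),('wrist',(330,250))):
  a=camera(c); s=100 if c=='scene' else 240
  ps.append(cv2.resize(a[y-s//2:y+s//2,x-s//2:x+s//2],(390,390),interpolation=cv2.INTER_CUBIC))
cv2.imwrite('pics/pl.png',np.hstack(ps)[...,::-1])
print(move([.463,.2935,.23],np.radians(85)))
E
```

```text
time: 16.5
position: [0.4104, -0.3321, 0.0696]
tool_rot: [0.167, 0.986, 0.0, -0.0]
ft_force: [-0.0, 0.4, 0.2]
grip_width: 0.0447
grip_force: 0.0
time: 16.83
position: [0.4119, -0.3337, 0.1533]
tool_rot: [0.167, 0.986, -0.002, 0.002]
ft_force: [0.1, -1.4, -0.3]
grip_width: 0.045
grip_force: 0.0
time: 17.17
position: [0.4116, -0.3334, 0.2242]
tool_rot: [0.167, 0.986, -0.002, 0.002]
ft_force: [0.5, -0.7, -0.2]
grip_width: 0.0262
grip_force: 0.0
(array([ 1.954,  7.594, -0.106]), array([ 0.   , -0.001, -0.159]))
```

View pics/pl.png

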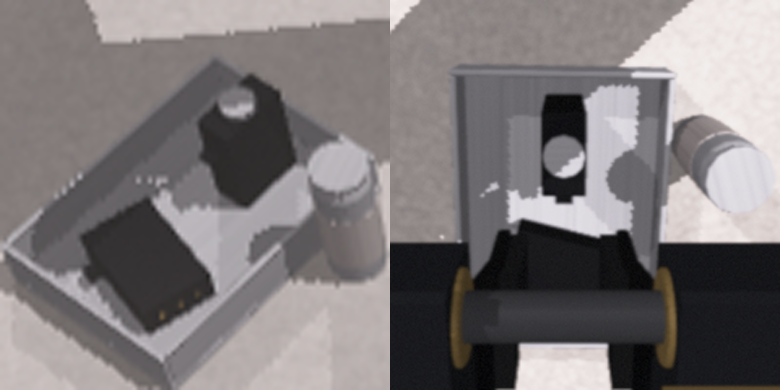

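```bash

python3 -m inch '[0.06,0.25,0,0,0,0,0.15,0.6,0,0,0,0,0.245,0.95,0,0,0,0]' >/dev/null
python3 -m inch '[0.12,0.475,0,0,0,0,0.245,0.95,0,0,0,0]' >/dev/null
python3 -m inch '[0.12,0.475,0,0,0,0,0.245,0.95,0,0,0,0]' >/dev/null
python3 -m inch '[0.12,0.475,0,0,0,0,0.245,0.95,0,0,0,0]' >/dev/null
python3 -m inch '[0.12,0.475,0,0,0,0,0.245,0.95,0,0,0,0]' >/dev/null
python3 -m inch '[0.12,0.475,0,0,0,0,0.245,0.95,0,0,0,0]' >/dev/null
python3 -m inch '[0.12,0.475,0,0,0,0,0.245,0.95,0,0,0,0]' >/dev/null
python3 -m inch '[0.12,0.475,0,0,0,-0.05,0.22,0.85,0,0,0,-0.1,0.24,0.94,0,0,0,-0.16,0.24,0.94,0,0,0,-0.16,0.24,0.94,0,0,0,-0.16]'
python3 - <<'E'
from h import *
print(move([.464,.2935,.14],np.radians(85)))
E
```

```text
time: 18.93
position: [0.4618, 0.2925, 0.2196]
tool_rot: [0.043, 0.999, -0.001, -0.002]
ft_force: [-0.6, 0.0, -0.1]
grip_width: 0.0005
grip_force: 0.0
(array([-0.03 ,  0.018,  0.994]), array([-0.002, -0.003,  0.001]))
```

```bash

python3 -m inch '[-0.03,0.02,0.4,0,0,0,-0.03,0.02,0.8,0,0,0,-0.03,0.02,1,0,0,0,-0.03,0.02,1,0,0,0,-0.03,0.02,1,0,0,0]'
python3 -m inch '[0,0,0.05,0,0,0,0,0,0.1,0,0,0,0,0,0.15,0,0,0,0,0,0.2,0,0,0,0,0,0.25,0,0,0,0,0,0.3,0,0,0,0,0,0.33,0,0,0,0,0,0.33,0,0,0,0,0,0.33,0,0,0]'
```

```text
time: 19.35
position: [0.4649, 0.2924, 0.1405]
tool_rot: [0.044, 0.999, -0.001, -0.002]
ft_force: [0.6, 0.2, 0.3]
grip_width: 0.0002
grip_force: 0.0
time: 20.1
position: [0.4654, 0.2941, 0.1149]
tool_rot: [0.042, 0.999, -0.0, -0.001]
ft_force: [0.1, -0.1, -0.0]
grip_width: 0.0
grip_force: 0.0
```

```bash

python3 -m inch '[0,0,0.02,0,0,0,0,0,0.04,0,0,0,0,0,0.05,0,0,0,0,0,0.05,0,0,0]'
```

```text
time: 20.43
position: [0.4659, 0.2942, 0.1123]
tool_rot: [0.042, 0.999, 0.0, 0.0]
ft_force: [-1.7, 0.2, 7.0]
grip_width: 0.0003
grip_force: 3.6
```

Contact at the fully-in height with 7 N on the stop. Retreat and check.

```bash

python3 -m inch '[0,0,0.02,0,0,0,0,0,0.02,0,0,0]'
python3 -m inch '[0,0,-0.3,0,0,0,0,0,-0.6,0,0,0,0,0,-1,0,0,0,0,0,-1,0,0,0]'
python3 -m inch '[0.3,0,-0.4,0,0,0,0.6,0,-0.4,0,0,0,1,0,-0.4,0,0,0,1,0,-0.4,0,0,0,1,0,-0.4,0,0,0]'
python3 - <<'E'
from h import *
s=camera('scene')
a=cv2.imread('pics/s.png')[240:320,430:500,::-1]
c=lambda i:cv2.resize(i,(260,300),interpolation=cv2.INTER_CUBIC)
cv2.imwrite('pics/f.png',np.hstack([c(a),c(s[240:320,430:500]),c(s[170:260,130:240])])[...,::-1])
E
```

```text
time: 20.6
position: [0.466, 0.2943, 0.1122]
tool_rot: [0.042, 0.999, 0.0, 0.001]
ft_force: [-3.7, -1.7, 17.0]
grip_width: 0.0006
grip_force: 8.5
time: 20.93
position: [0.469, 0.2955, 0.1951]
tool_rot: [0.042, 0.999, 0.002, 0.005]
ft_force: [0.8, 0.7, 0.2]
grip_width: 0.0002
grip_force: 0.0
time: 21.35
position: [0.3841, 0.3008, 0.2215]
tool_rot: [0.042, 0.999, -0.0, -0.001]
ft_force: [0.8, -0.5, 0.1]
grip_width: 0.0001
grip_force: 0.0
```

View pics/f.png

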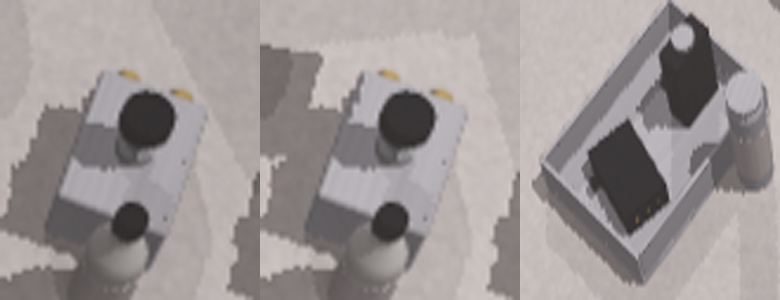

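The knob is back in as at the start, and the cartridge stands upright in the tray.

```bash
python3 -c "
from rig import *
print(hand_in())"
```

```text
the job is handed in; nothing more can be done
None
```

The job is handed in at about 21 s of robot time: the disc cartridge stands upright in the free half of the tray, the knob is pushed back in, and the other two cartridges were not touched; the hand-in returned no verdict.

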